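Clamp the specimen by the lever behind the guard window

TASK

Two identical guarded clamping fixtures stand on the bench; one has a concrete test cylinder standing in front of its V-block, the other is empty. On the fixture with the cylinder, reach in through the guard window with the fingertips and press the lever pad all the way down to its stop, so that the jaw pushes the cylinder home into the V-block, then draw back out with the lever left down. Do not touch either guard with any part of the robot, do not touch the cylinder with the robot, leave the other fixture's lever up, and do not grasp, lift or disturb anything standing around.

Things in the scene. Friction and masses are not known exactly. Their poses are not given: they have to be found in the camera images.
- loaded_fixture: Aluminium base plate 290 x 160 x 16 mm, fixed to the bench, with V-block, jaw, and lever under a guard. Origin on the bench below the window's middle; plate spans x -165..125, y -80..80 mm; -x front (V-block), +x rear (lever hinge), z up. This one has the cylinder; pushed home, its axis is at x -110, y 0 mm. Jaw face at x -73 mm, moving 18 mm toward -x as the lever goes down.
- empty_fixture: Aluminium base plate 290 x 160 x 16 mm, fixed to the bench, with V-block, jaw, and lever under a guard. Origin on the bench below the window's middle; plate spans x -165..125, y -80..80 mm; -x front (V-block), +x rear (lever hinge), z up. This is the identical fixture with no cylinder; it is to be left alone.
- loaded_guard: Grey sheet-metal guard, origin and axes of its fixture. Top plate 132 (x) x 154 (y) x 4 mm sloping 10 degrees: top 102 mm above the bench at the front, 126 mm at the rear, the highest part. Window edged with a steel bead; clear opening 78 (x) x 90 (y) mm. Cheeks at y +-75 mm close the sides. Not to be touched. On the fixture with the cylinder.
- empty_guard: Grey sheet-metal guard, origin and axes of its fixture. Top plate 132 (x) x 154 (y) x 4 mm sloping 10 degrees: top 102 mm above the bench at the front, 126 mm at the rear, the highest part. Window edged with a steel bead; clear opening 78 (x) x 90 (y) mm. Cheeks at y +-75 mm close the sides. Not to be touched. On the empty fixture.
- loaded_window (a point): Middle of the guard window, level with the plate's top face, 114 mm above the bench; on the fixture's axes. Fixture with the cylinder.
- loaded_pad (a point): Middle of the top face of the black ribbed pad (36 mm along x, 42 along y) on the lever's front end, under the window. Lever up: 103 mm above the bench, 11 mm below the window's middle and 4 mm to its front; fully down: 79 mm above the bench, 6 mm to its front. Nothing under it is hit before the lever's stop. Fixture with the cylinder.
- empty_pad (a point): Middle of the top face of the black ribbed pad (36 mm along x, 42 along y) on the lever's front end, under the window. Lever up: 103 mm above the bench, 11 mm below the window's middle and 4 mm to its front; fully down: 79 mm above the bench, 6 mm to its front. Nothing under it is hit before the lever's stop. Empty fixture.
- loaded_lever (a joint): Lever angle, rad: 0 up, 0.24 fully down on its stop (pad 24 mm lower). Hinge 99 mm behind (+x of) the pad, 85 mm above the bench, axis along y. Stiff: 4 to 5 N down on the pad moves it; it stays where it is left. Starts at 0 to 0.03. Fixture with the cylinder.
- empty_lever (a joint): Lever angle, rad: 0 up, 0.24 fully down on its stop (pad 24 mm lower). Hinge 99 mm behind (+x of) the pad, 85 mm above the bench, axis along y. Stiff: 4 to 5 N down on the pad moves it; it stays where it is left. Starts at 0 to 0.03. Empty fixture.
- specimen: Dark grey concrete test cylinder, diameter 36 mm, 50 mm tall, about 0.11 kg, standing loose on the base plate 16 mm above the bench, between V-block and jaw, 5 to 12 mm short of home. Origin at the centre of its underside, z along its axis.
- jar: Bystander: white sample jar with white lid, 49 mm across, 58 mm tall. Origin at the centre of its underside.
- crucible: Bystander: white crucible, 42 mm across, 36 mm tall. Origin at the centre of its underside.
- weight: Bystander: brass knob weight, 30 mm across, 46 mm tall. Origin at the centre of its underside.
- cube: Bystander: dark concrete test cube, 40 mm. Origin at the centre of its underside.

How it is judged:
By the outcome, as a careful person would: the job done as asked, in the order asked, and still so for the second after the job is handed in, with the robot touching nothing.
It also fails if it takes over 40 s, if anything falls off the work surface, if the arm or the gripper's body presses on something with over 40 N, if the wrist force passes 120 N, or if a joint passes its speed limit or range.

ROBOT

A 6-joint arm with a two-finger parallel gripper is mounted at the origin on a cart in front of the work surface, level with it; the furniture and walls round the work are solid. World frame = base frame: x ahead of the robot, y to its left, z up, the work surface at z = 0. Lengths are in m, angles in degrees, forces in N, time in s.
With the tool pointing down it reaches from about 0.25 to 0.775 m from the base axis. Payload 4 kg.
Tool frame: the origin (TCP) lies between the finger pads; the fingertips stand 19 mm ahead of it and the grasp point (between the pads) is the TCP (env.nose_length is the z of the fingertips in the tool frame, in m); z points along the fingers, y is the line along which they close (so a half turn about z gives the same grasp; the last joint's range is limited). The gripper opens to 85 mm and grips with 20 to 120 N. Pads are 22 mm wide; open, the fingers measure 114 mm over their backs; the gripper's body (76 mm by 85 mm) begins 54 mm behind the grasp point. The pads swing forward as they close: fully open they stand 13 mm farther back than shut.
Start: joints at [64.108, 4.996, 78.535, -0, 96.463, -5.907], TCP at [0.188, 0.517, 0.25] pointing down, gripper open.
Joint ranges: [-177.83, 177.83], [-43.37, 116.18], [15.69, 146.23], [-61.86, 241.86], [9.47, 152.12], [-147.06, 147.06]. Speed limits (degrees/s): [159.86, 159.86, 180, 180, 180, 180].

INTERFACE

Orientations are given as a 3x3 rotation matrix whose columns are the frame's x, y, z axes.
In Python, from plant import env gives the robot as it stands. Calls block until the motion is done:
- env.reach(position, orientation): joint-space move of the TCP to a pose.
- env.servo_line(position, attitude=None, max_speed=0.15): straight line of the TCP; attitude=None keeps the orientation; max_speed is the mean speed in m/s.
- env.set_joints(angles): joint-space move.
- env.command_gripper(opening, effort=None): finger opening in m; effort is the grip in N (None keeps the last); returns when the fingers have stopped.
- env.hold(seconds).
- env.inverse_kinematics(position, orientation): joint angles nearest the present ones, or None.
- env.observe(): the state.
- env.snapshot(name): name is "scene" or "top"; returns a dict with "img" (480x640x3 uint8, red, green, blue), "z_map" (480x640 float32, m along the optical axis (not along the pixel's ray), 0 where there is no reading), "camera_matrix" (3x3 intrinsics, pixels), "extrinsics" (4x4, takes a point from camera to world coordinates). Camera axes: x right, y down, z forward; pixel columns grow to the right and rows downward; lengths in m; the calibration is good to about 2 mm. A picture is of the moment at which its call begins.
A pose or a line that the arm cannot do raises env.PlanningError and nothing moves.
- env.job_done(): hands the job in; it is judged then, once.
Trained networks look in the newest picture that a camera, given by its name, has taken for a name from the list of things; names that differ only in an ending like _2 or _b are one class to them, and where a whole thing is asked for, a point or a joint stands for the part that bears it (a point fixed in the world has none). Each returns a list of dicts, best first, with "confidence" (0 to 1); they miss things now and then, are a little off and sometimes report something else, mostly with a low value. They report only what shows in the picture. A call takes as long as a camera call.
- env.outline_of(name, camera): "mask" (480x640 bool, what is visible of it) and "centre" ([column, row] in pixels, amid what is visible of it).
The state is a dict: "t": time; "q": joint angles; "qvel": joint speeds; "effort": joint torques, N m; "tcp_pos": TCP position; "tcp_rot": TCP orientation; "ft_force": force on the tool from outside, world axes, zero at the start; "wrist_torque": the same for the moment, N m; "width": finger opening in m; "gripper_force": force on a finger pad.
Only numpy, scipy, OpenCV 4.12 (cv2) and the standard library are available. Lean on these libraries where they do the work, as an engineer would, in place of code of your own. Each camera call takes 0.05 s, during which the arm holds its last target. There are 200 camera calls.

## Working session

There is one attempt and no reset: what is moved stays moved. The work goes in short steps, each a Python script; the robot and the scene stay as the last script left them, time stands still between calls to the robot, and variables do not carry over. Pictures are saved under pics/ and viewed, at most 10 in all, crops included, and the job is handed in when it is done.

```bash
mkdir -p pics; cat > h.py <<'E'
import numpy as np, cv2
from plant import env
def pts(s,mask):
    v,u=np.nonzero(mask&(s["z_map"]>0)); z=s["z_map"][v,u]; K=s["camera_matrix"]
    P=np.c_[(u-K[0,2])*z/K[0,0],(v-K[1,2])*z/K[1,1],z]
    E=s["extrinsics"]; return P@E[:3,:3].T+E[:3,3]
def save(s,n): cv2.imwrite("pics/"+n,s["img"][:,:,::-1])
E
python3 - <<'E'
from h import *
print(env.nose_length, env.observe()["t"])
for c in ("top","scene"):
    s=env.snapshot(c); save(s,c+"0.png")
    print(c,s["extrinsics"].round(3).tolist())
    for n in ("loaded_fixture","loaded_guard","empty_guard","loaded_pad","specimen","jar","crucible","weight","cube"):
        for d in env.outline_of(n,c)[:3]:
            p=pts(s,d["mask"])
            if len(p): print(c,n,round(d["confidence"],2),np.round(d["centre"]),len(p),np.median(p,0).round(3),p[:,2].max().round(3))
E
```

```text
0.019 0.0
top [[-0.028, -0.985, 0.168, 0.351], [-0.999, 0.03, 0.009, 0.012], [-0.014, -0.168, -0.986, 1.354], [0.0, 0.0, 0.0, 1.0]]
top loaded_fixture 0.95 [388. 227.] 5029 [ 0.602 -0.167  0.042] 0.134
top loaded_guard 0.73 [388. 231.] 1788 [ 0.624 -0.161  0.113] 0.134
top loaded_guard 0.47 [182. 284.] 278 [0.451 0.427 0.059] 0.066
top empty_guard 0.62 [270. 256.] 1851 [0.561 0.174 0.113] 0.132
top loaded_pad 0.62 [384. 215.] 281 [ 0.635 -0.164  0.1  ] 0.109
top loaded_pad 0.46 [184. 284.] 280 [0.451 0.426 0.059] 0.066
top specimen 0.64 [392. 253.] 161 [ 0.52  -0.18   0.066] 0.072
top specimen 0.61 [270. 255.] 1826 [0.56  0.173 0.114] 0.132
top jar 0.78 [184. 284.] 270 [0.451 0.427 0.059] 0.066
top crucible 0.73 [391. 254.] 114 [ 0.52  -0.179  0.067] 0.072
top crucible 0.65 [187. 221.] 137 [0.651 0.435 0.021] 0.039
top crucible 0.16 [468. 209.] 220 [ 0.658 -0.413  0.04 ] 0.047
top weight 0.45 [483. 275.] 107 [ 0.459 -0.442  0.032] 0.05
top weight 0.17 [385. 215.] 306 [ 0.634 -0.164  0.1  ] 0.126
top cube 0.48 [467. 208.] 236 [ 0.656 -0.411  0.04 ] 0.047
scene [[0.524, -0.54, 0.658, -0.158], [-0.852, -0.336, 0.403, -0.437], [0.003, -0.772, -0.636, 0.786], [0.0, 0.0, 0.0, 1.0]]
scene loaded_fixture 0.58 [391. 265.] 6921 [ 0.58  -0.185  0.031] 0.127
scene loaded_guard 0.92 [396. 248.] 2468 [ 0.607 -0.181  0.107] 0.127
scene loaded_guard 0.15 [399. 238.] 313 [ 0.625 -0.172  0.098] 0.117
scene empty_guard 0.83 [271. 214.] 2840 [0.554 0.152 0.102] 0.129
scene loaded_pad 0.6 [401. 240.] 285 [ 0.625 -0.172  0.098] 0.117
scene specimen 0.85 [382. 282.] 300 [ 0.514 -0.186  0.062] 0.069
scene jar 0.94 [168. 217.] 451 [0.444 0.417 0.041] 0.061
scene crucible 0.59 [218. 187.] 151 [0.646 0.423 0.026] 0.038
scene weight 0.76 [487. 363.] 297 [ 0.451 -0.45   0.028] 0.048
scene cube 0.83 [497. 297.] 495 [ 0.648 -0.422  0.033] 0.043
```

View pics/top0.png

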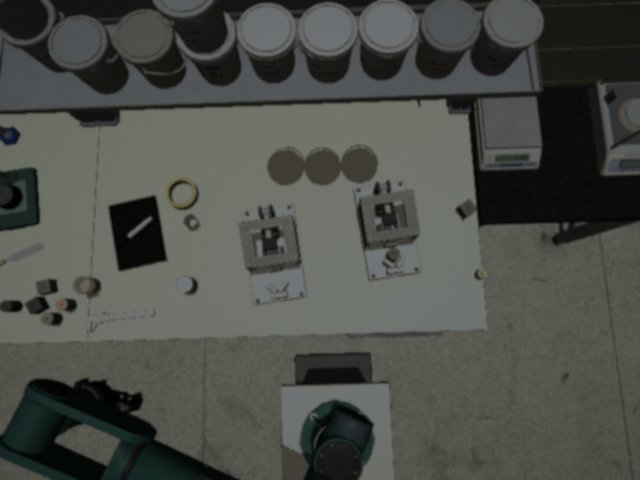

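View pics/scene0.png

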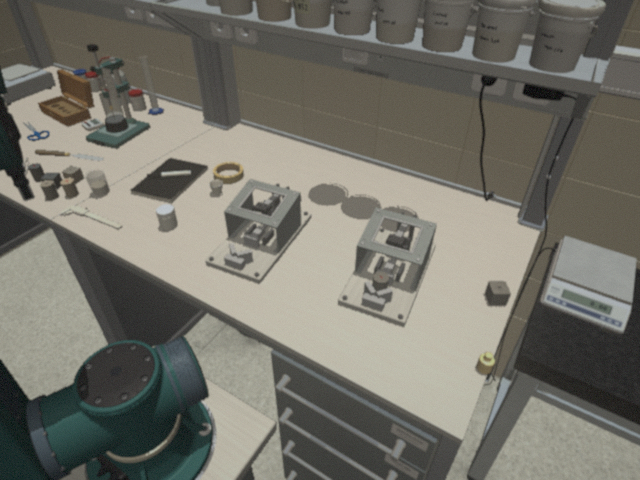

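The loaded fixture is the right-hand one: cylinder at about (392,253) in top and (382,282) in scene. The empty one is at (270,256) in top. Next I fit the loaded guard's top plate.

```bash
cat > fit.py <<'E'
from h import *
from scipy.optimize import least_squares
def plate(s,d):
    m=cv2.dilate(d["mask"].astype(np.uint8),np.ones((7,7)))>0
    p=pts(s,m); return p[(p[:,2]>.088)&(p[:,2]<.14)]
E
python3 - <<'E'
from fit import *
for c in ("top","scene"):
    s=env.snapshot(c)
    p=plate(s,env.outline_of("loaded_guard",c)[0])
    best=None
    # model score: points near sloped plane & in the ring; search pose
    def score(v):
        a=np.radians(v[2]); d=p[:,:2]-v[:2]
        x=d@[np.cos(a),np.sin(a)]; y=d@[-np.sin(a),np.cos(a)]
        on=abs(p[:,2]-(.114+.1763*x))<.006
        ring=(abs(x)<.066)&(abs(y)<.077)&~((abs(x)<.039)&(abs(y)<.045))
        inside=(abs(x)<.037)&(abs(y)<.043)
        return (on&ring).sum()-(on&~ring).sum()
    c0=p[:,:2].mean(0); v=np.r_[c0,0]
    for st,n,sa,na in ((.004,5,4,7),(.001,5,1,5)):
        G=[(score((v[0]+i*st,v[1]+j*st,v[2]+k*sa)),(v[0]+i*st,v[1]+j*st,v[2]+k*sa)) for i in range(-n,n+1) for j in range(-n,n+1) for k in range(-na,na+1)]
        m=max(g[0] for g in G); v=np.mean([g[1] for g in G if g[0]>=m-2],0)
    a=np.radians(v[2]); d=p[:,:2]-v[:2]; x=d@[np.cos(a),np.sin(a)]; y=d@[-np.sin(a),np.cos(a)]
    print(c,len(p),m,v.round(4),"zres",np.median(p[:,2]-.114-.1763*x).round(4),np.percentile(x,[1,99]).round(3),np.percentile(y,[1,99]).round(3))
    q=pts(s,env.outline_of("loaded_pad",c)[0]["mask"]); d=q[:,:2]-v[:2]
    print(" pad in fixture",np.median(d@[np.cos(a),np.sin(a)]).round(3),np.median(d@[-np.sin(a),np.cos(a)]).round(3),np.median(q[:,2]).round(3))
    q=pts(s,env.outline_of("specimen",c)[0]["mask"]);q=q[q[:,2]>.06]; d=q[:,:2]-v[:2]
    print(" spec in fixture",np.median(d@[np.cos(a),np.sin(a)]).round(3),np.median(d@[-np.sin(a),np.cos(a)]).round(3))
E
```

```text
top 1726 1509 [ 0.6251 -0.1691  7.    ] zres 0.0012 [-0.064  0.079] [-0.076  0.077]
 pad in fixture 0.015 -0.001 0.099
 spec in fixture -0.104 0.0
scene 2071 1820 [ 0.6228 -0.1738  7.    ] zres -0.0017 [-0.063  0.073] [-0.076  0.076]
 pad in fixture 0.002 -0.0 0.098
 spec in fixture nan nan
  return _methods._mean(a, axis=axis, dtype=dtype,
  ret = ret.dtype.type(ret / rcount)
```

```bash
cat >> h.py <<'E'
a=np.radians(7); X=np.array([np.cos(a),np.sin(a),0]); Y=np.array([-X[1],X[0],0])
W=np.array([.624,-.1715,0]); P=W-.005*X
def at(ztip): return np.r_[P[:2],ztip+env.nose_length]
E
python3 - <<'E'
from h import *
env.command_gripper(0.0)
best=None
for sg in (1,-1):
    R=np.c_[np.cross(sg*Y,[0,0,-1]),sg*Y,[0,0,-1]]
    q=env.inverse_kinematics(at(.24),R)
    print(sg,None if q is None else np.round(q,1))
    if q is not None and (best is None or abs(q[5])<abs(best[0][5])): best=(q,R)
env.reach(at(.24),best[1])
env.servo_line(at(.15),max_speed=.1)
o=env.observe(); print(o["t"],o["tcp_pos"],o["ft_force"],o["width"])
s=env.snapshot("scene"); t=env.snapshot("top")
c1=cv2.resize(s["img"][150:340,300:500],None,fx=2,fy=2); c2=cv2.resize(t["img"][160:350,290:490],None,fx=2,fy=2)
save({"img":np.hstack([c1,c2])},"close1.png")
E
```

```text
1 [ -20.6   16.9   63.7   -0.    99.4 -117.6]
-1 [-20.6  16.9  63.7  -0.   99.4  62.4]
6.075 [ 0.61955067 -0.17231489  0.17014013] [ 0.78359136  0.30092156 -0.17381555] 4.672616281387267e-05
```

View pics/close1.png

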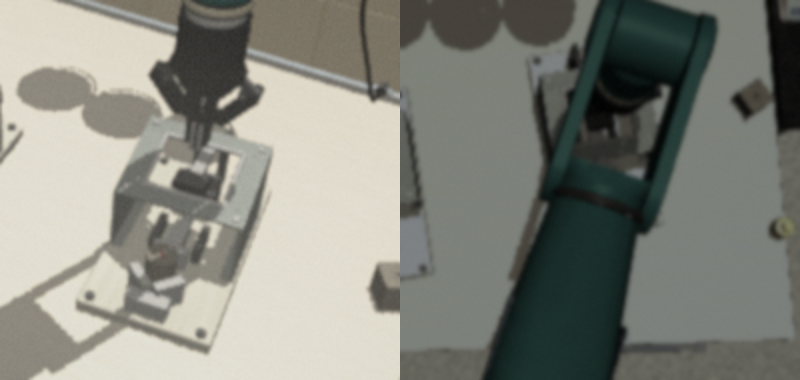

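Left crop (scene): the shut fingertips end at about (200,155), centred above the window, with the knuckles bulging at about (250,100) and (160,80). I'll check the knuckle height from depth before going in.

```bash
python3 - <<'E'
from h import *
s=env.snapshot("scene"); p=pts(s,np.ones((480,640),bool)); d=p-P
x,y=d@X,d@Y; k=(abs(x)<.08)&(abs(y)<.09)&(p[:,2]>.135)&(p[:,2]<.3)
x,y,z=x[k],y[k],p[k,2]-.151
for lo in np.arange(-.01,.1,.01):
    m=(z>=lo)&(z<lo+.01)
    if m.sum()>2: print("above tip %.2f"%lo,m.sum(),"y",y[m].min().round(3),y[m].max().round(3),"x",x[m].min().round(3),x[m].max().round(3))
E
```

```text
above tip 0.00 24 y -0.011 0.01 x -0.012 -0.004
above tip 0.01 44 y -0.015 0.012 x -0.013 0.006
above tip 0.02 48 y -0.015 0.012 x -0.013 0.007
above tip 0.03 46 y -0.015 0.016 x -0.012 0.004
above tip 0.04 85 y -0.033 0.032 x -0.015 0.015
above tip 0.05 171 y -0.04 0.037 x -0.014 0.012
above tip 0.06 129 y -0.049 0.045 x -0.018 0.013
above tip 0.07 151 y -0.055 0.055 x -0.018 0.012
above tip 0.08 202 y -0.062 0.06 x -0.02 0.014
above tip 0.09 230 y -0.063 0.058 x -0.022 0.013
```

Clearance is good: the half-width of ±45 mm is only reached about 25 mm above the window level at full press. Pressing now.

```bash
python3 - <<'E'
from h import *
env.servo_line(at(.108),max_speed=.06)
f0=env.observe()["ft_force"][2]
z=.108
while z>.070:
    z-=.002 if z>.084 else .001
    env.servo_line(at(z),max_speed=.03)
    o=env.observe(); f=o["ft_force"]-[0,0,f0]
    print(round(z,3),(o["tcp_pos"][2]-.019).round(4),f.round(1),round(o["t"],2))
    if f[2]>22: break
    if o["t"]>28: break
env.hold(.2)
E
```

```text
0.106 0.1063 [-0.1  0.6 -0.3] 7.33
0.104 0.1038 [ 0.9 -0.2  0.4] 7.58
0.102 0.102 [ 0.4 -0.3  0.4] 7.83
0.1 0.1003 [-1.2 -1.   3.5] 8.07
0.098 0.098 [-1.7 -0.4  3.5] 8.32
0.096 0.0958 [-1.7 -0.8  2.3] 8.57
0.094 0.0936 [-0.6 -1.5  1.9] 8.82
0.092 0.0917 [-0.3 -1.   1.8] 9.07
0.09 0.0898 [-1.3 -0.9  3.5] 9.32
0.088 0.0878 [-1.4 -0.7  3.2] 9.57
0.086 0.0859 [-1.1 -1.5  4.1] 9.82
0.084 0.0838 [-1.7 -1.3  3.9] 10.07
0.083 0.0829 [-1.8 -1.4  4.2] 10.32
0.082 0.0819 [-1.5 -1.4  3.3] 10.57
0.081 0.0809 [-1.4 -1.9  4.2] 10.82
0.08 0.08 [-2.  -1.1  4. ] 11.07
0.079 0.0797 [-2.1 -0.5  5.5] 11.32
0.078 0.0796 [-4.  -0.5  9.7] 11.57
0.077 0.0795 [-4.3  0.3 11.2] 11.82
0.076 0.0794 [-6.1 -0.1 14.6] 12.07
0.075 0.0794 [-7.5  1.3 17.6] 12.32
0.074 0.0793 [-9.6  0.8 21.1] 12.57
0.073 0.0792 [-10.9   1.3  23.6] 12.82
```

The lever is on its stop: the tip stalled at 79 mm while the force climbed. Now I retract straight up, move clear and look.

```bash
python3 - <<'E'
from h import *
env.servo_line(at(.15),max_speed=.06)
env.servo_line(at(.26),max_speed=.15)
q=env.observe()["q"].copy() if hasattr(env.observe()["q"],"copy") else list(env.observe()["q"])
q[0]=15; env.set_joints(q)
o=env.observe(); print(o["t"],o["ft_force"])
s=env.snapshot("scene"); t=env.snapshot("top")
for n,c,k in (("loaded_pad","scene",s),("specimen","top",t),("loaded_pad","top",t)):
    for d in env.outline_of(n,c)[:2]:
        p=pts(k,d["mask"]); m=np.median(p,0); print(n,c,round(d["confidence"],2),((m-W)@X).round(3),((m-W)@Y).round(3),m[2].round(3))
c1=cv2.resize(s["img"][180:340,300:460],None,fx=2.5,fy=2.5); c2=cv2.resize(t["img"][150:310,310:470],None,fx=2.5,fy=2.5)
save({"img":np.hstack([c1,c2])},"after.png")
E
```

```text
16.8 [-0.33556462 -0.3065655  -0.96405477]
loaded_pad scene 0.76 0.024 -0.001 0.08
specimen top 0.64 -0.108 0.004 0.066
specimen top 0.57 -0.012 0.31 0.117
loaded_pad top 0.8 0.012 0.005 0.082
loaded_pad top 0.33 -0.012 0.31 0.116
```

View pics/after.png

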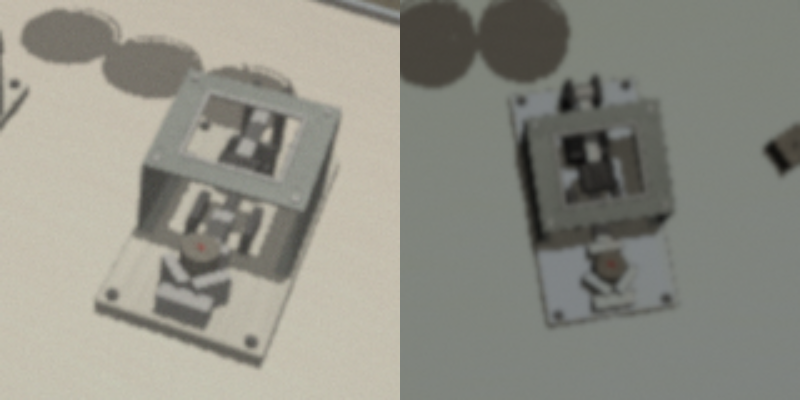

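The pad is down at about 80 mm, deep under the window at (245,150) in the left crop. The cylinder at (203,248) is seated in the V-block, still upright, and the robot is clear.

```bash
python3 -c "
from h import *
print(env.job_done())"
```

```text
the job is handed in; nothing more can be done
None
```

I pressed the loaded fixture's lever down to its stop, which left the cylinder seated in the V-block, drew the arm back clear with the lever down, and handed the job in at about 17 s on the robot's clock.

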